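# Release the blue stock case with the latch key

## Robot

A 6-joint arm with a two-finger parallel gripper is mounted at the origin on the work surface. World frame = base frame: x ahead of the robot, y to its left, z up, the work surface at z = 0. Lengths are in m, angles in rad, forces in N, time in s.
With the tool pointing down it reaches from about 0.275 to 0.975 m from the base axis. Payload 8.4 kg.
Tool frame: the origin (TCP) lies at the centre of the arm's flange, where the gripper is bolted on; the fingertips stand 190 mm ahead of it and the grasp point (between the pads) lies 171 mm ahead of it (r.tip_extent is the distance from the TCP to the fingertips, in m); z points along the fingers, y is the direction in which the jaws open and shut (so a half turn about z gives the same grasp; the last joint's range is limited). The gripper opens to 92 mm and grips with 3 to 60 N. Pads are 20 mm wide; open, the fingers measure 128 mm over their backs; the gripper's body (75 mm by 189 mm) begins 69 mm behind the grasp point.
Start: joints at [-1.113, 0.353, 1.633, -0, 1.155, -0.002], TCP at [0.277, -0.56, 0.405] pointing down, gripper open.
Joint ranges: [-2.63, 2.63], [-0.92, 2.1], [0.06, 2.66], [-1.3, 4.44], [0, 2.69], [-3.02, 3.02]. Speed limits (rad/s): [2.22, 2.22, 2.79, 3.14, 3.14, 3.14].

## Interface

Orientations are given as a unit quaternion [x, y, z, w].
In Python, from rig import r, grab_frame, camera_params, ticket gives the robot as it stands.
- The arm moves only by the tool step_arm, never from a script. Its argument "commands" is a list of rows, each an object with "grip": the opening, from 0 (shut) to 1 (fully open); "slide": the shift along the tool's x, y, z in m, a list of three; "delta_rot": the turn, a rotation vector about the tool's x, y, z in rad, a list of three. In form: [{"grip": grip, "slide": [dx, dy, dz], "delta_rot": [wx, wy, wz]}, ...]. A call has 1 to 5 rows; each row is the pose to reach, as a shift and turn from the pose commanded when the call began, along the tool's axes at that moment; what a row does not reach only later rows make up. A row lasts 1/10 s, in which the tool goes at most 50 mm and 8.59 degrees, less where a joint would pass 70% of its speed; a pose out of reach is approached as far as the arm can. A call with a gripper value outside its range is refused whole. The fingers move at their own pace and stop on an object; "newtons" is the grip in N (left out, the last holds). Time passes only in rows, so rows that repeat a pose let the fingers close. It gives the time, the measured TCP pose, the force and the opening at its end, in the units of the state.
- r.get_obs(): the state, without advancing time (a new reading comes with each control period).
- grab_frame(name): name is "scene" or "top" or "wrist"; returns (picture, depth): 480x640x3 uint8, red, green, blue; 480x640 float32, m along the optical axis (not along the pixel's ray), 0 where there is no reading.
- camera_params(name): a dict with "intrinsics" (3x3 intrinsics, pixels), "distortion" ([k1, k2, p1, p2, k3] as OpenCV has them; the pictures are not rectified), "T" (4x4, takes a point from camera to world coordinates); the wrist camera has in their place "mount" (4x4, takes a point from camera to tool coordinates, whose origin is the TCP and whose axes are the flange's). Camera axes: x right, y up, looking along -z (the intrinsics and any distortion apply to the point x, -y, -z); pixel columns grow to the right and rows downward; lengths in m; the calibration is good to about 2 mm. A picture is of the moment at which its call begins: read the wrist's pose just before it. camera_params takes no time and is no camera call.
- ticket.job_done(): hands the job in, once; it reports no verdict.
The state is a dict: "t": time; "joint_pos": joint angles; "qvel": joint speeds; "joint_efforts": joint torques, N m; "position": TCP position; "orientation": TCP orientation; "wrist_force": force on the tool from outside, world axes, zero at the start; "ft_torque": the same for the moment, N m; "opening": finger opening in m.
Only numpy, scipy, OpenCV 4.12 (cv2) and the standard library are available. Lean on these libraries where they do the work, as an engineer would, in place of code of your own. Each camera call takes 0.05 s, during which the arm holds its last target.

## Task

On the mosaic bench, take the orange-handled latch key from its stand and push it straight down through the slot in the top of the case with the blue mosaic border, until its brass guard rests flat on the case top and the hidden latch tab is down, so that the drawer springs ajar. Let go and leave the key standing upright in that slot. Work the latch only with the key, and leave the latch of the red-bordered case alone.

Things in the scene. Friction and masses are not known exactly. Their poses are not given: they have to be found in the camera images.
- key_grip (a point): Loose upright key, 120 g: orange handle 28 mm across, 70 long; below it a brass guard 64 mm across, 6 thick; then a steel rod 12 mm across, 60 long. Point: handle centre on the axis, 41 mm above the guard's underside, 101 above the rod tip; z up the handle. It starts hung by its guard on a fixed dark wood stand (80 x 80, 65 high), rod loose in a 34 mm hole; lift over 60 mm to clear.
- blue_slot (a point): Centre of the slot's mouth on top of the fixed wooden case with a BLUE tile border (130 deep, 120 wide, 80 mm high). z up, drawer front at -x. Slot 32 mm in x, 50 in y, top 8 thick. The tab lies under the whole slot, 48 mm down; the rod pushes it 12 mm before the guard seats. A like case with a RED border stands on the other side of the stand; sides vary. Other bench objects: below 95 mm.
- blue_tab (a joint): Latch tab in the blue-bordered case: 0 m as found (up, latched), grows as it is pushed down, about 0.012 when the key's guard rests on the case top. It resists with a steady 8 N, has no spring and stays where it is left; the key's weight does not move it. The drawer comes out 1.5 mm per mm of tab.
- red_tab (a joint): The same latch tab in the red-bordered case: 0 m as found, to be left alone.
Mind the look-alikes: they are no part of the job. What is shaped like the part that bears key_grip but green, pink or turquoise is not meant.

How it is judged:
At the end, for the whole second after the job is handed in: The blue case's latch tab is down by more than 9 mm (12 mm when the guard seats); the key stands in the blue case's slot, its axis within 30 mm of the slot's centre, its guard within 3.5 mm of the case top and within 10 degrees of upright; the red case's tab has moved less than 3 mm (value of joint blue_tab above 0.009 m and horizontal distance between key_grip and blue_slot below 0.03 m and z of key_grip in the frame of blue_slot below 0.0445 m and angle between key_grip's own z axis and vertical below 0.175 rad and value of joint red_tab below 0.003 m); the robot touches nothing.
It fails at once if the latch of the red-bordered case is pressed (value of joint red_tab above 0.003 m).
It fails at once if the blue case's latch is moved while the key is not in its slot (value of joint blue_tab above 0.003 m and (horizontal distance between key_grip and blue_slot above 0.04 m or z of key_grip in the frame of blue_slot above 0.07 m)).
It also fails if it takes over 35 s, if anything falls off the work surface, if the arm or the gripper's body presses on something with over 40 N, if the wrist force passes 120 N, or if a joint passes its speed limit or range.

## Working session

There is one attempt and no reset: what is moved stays moved. The work goes in short steps, Python scripts to look and compute and a tool call to move; the robot and the scene stay as the last step left them, time stands still between calls to the robot, and variables do not carry over. Pictures are saved under pics/ and viewed, and the job is handed in when it is done.

Besides the shell and the picture viewer there is one more tool, called after "Call:" in YAML: its name, and indented under it one key for each argument. step_arm: Moves the arm, as the interface text tells. Its arguments: {"type":"object","properties":{"commands":{"type":"array","items":{"type":"object","properties":{"grip":{"type":"number"},"slide":{"type":"array","items":{"type":"number"}},"delta_rot":{"type":"array","items":{"type":"number"}}}}},"newtons":{"type":"number"}},"required":["commands"]}

```bash
ls; mkdir -p pics
python3 - <<'E'
from rig import r, grab_frame, camera_params
import cv2, numpy as np
o=r.get_obs(); print(o)
for n in ("scene","top"):
    p,d=grab_frame(n); cv2.imwrite(f"pics/{n}0.png",p[...,::-1]); np.savez(f"{n}0.npz",p=p,d=d)
    c=camera_params(n); print(n,c)
print(camera_params("wrist"))
E
```

```text
pics
{'t': 0.0, 'joint_pos': array([-1.11339479e+00,  3.53632677e-01,  1.63412918e+00, -9.74194315e-06,
        1.15519027e+00, -2.38468699e-03]), 'qvel': array([ 1.67619685e-04, -9.12956017e-04,  3.85498558e-05, -1.40507033e-03,
        4.40535534e-04, -3.37826354e-04]), 'joint_efforts': array([ 1.41600183e-03, -5.93831849e+01, -3.34215832e+01,  6.98065432e-02,
        2.31838570e-02, -1.33222411e-04]), 'position': array([ 0.27725208, -0.55987932,  0.4039753 ]), 'orientation': array([ 9.73690084e-01,  2.27875314e-01, -1.57656196e-04, -6.61219567e-04]), 'wrist_force': array([ 0.45016616,  0.49320722, -0.3354014 ]), 'ft_torque': array([-0.0696304 ,  0.04689583,  0.02531697]), 'opening': 0.09190960410565673}
scene {'intrinsics': array([[441.31499147,   0.        , 314.96736354],
       [  0.        , 441.31499147, 242.32052971],
       [  0.        ,   0.        ,   1.        ]]), 'distortion': array([-0.05631815,  0.        ,  0.        ,  0.        ,  0.        ]), 'T': array([[-0.8351824 , -0.46912373,  0.28704231,  0.73453361],
       [ 0.54997201, -0.71138343,  0.43756646,  0.3376
[... 542 characters left out ...]
0.1792499 ,  0.98372363,  0.84929959],
       [ 0.        ,  0.        ,  0.        ,  1.        ]])}
{'intrinsics': array([[356.43059759,   0.        , 316.84118356],
       [  0.        , 356.43059759, 238.9381783 ],
       [  0.        ,   0.        ,   1.        ]]), 'distortion': array([-0.058145,  0.      ,  0.      ,  0.      ,  0.      ]), 'mount': array([[-1.37181455e-04,  9.67915117e-01,  2.51277350e-01,
         7.06640930e-02],
       [ 9.99999965e-01,  7.61284798e-05,  2.52691076e-04,
        -5.60474996e-04],
       [ 2.25454149e-04,  2.51277376e-01, -9.67915094e-01,
         1.93315652e-02],
       [ 0.00000000e+00,  0.00000000e+00,  0.00000000e+00,
         1.00000000e+00]])}
```

View pics/scene0.png

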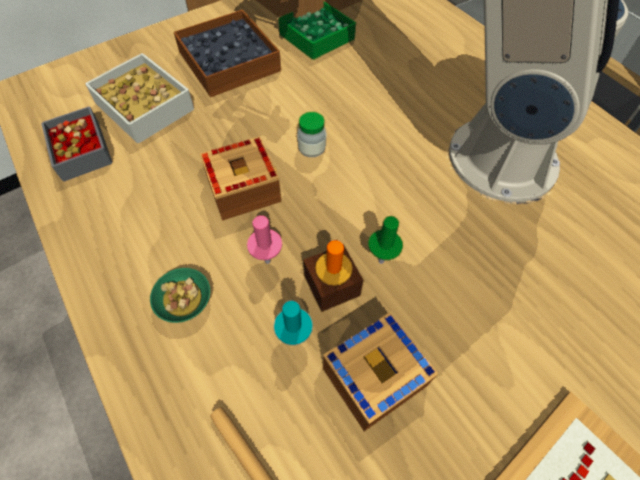

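View pics/top0.png

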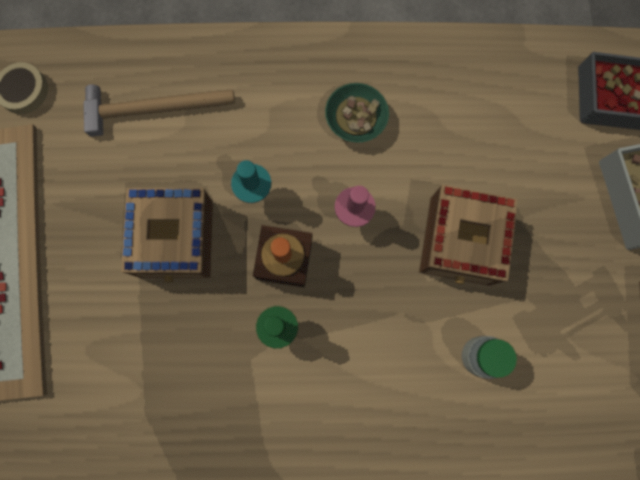

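The scene view shows the orange key on its stand at (335,258), the blue case slot at about (380,364), and the red case at (240,165). In the top view the orange handle is at about (281,246) and the blue slot at about (163,229). Next I'll enlarge these.

```bash
cat > h.py <<'E'
import cv2, numpy as np
from rig import r, grab_frame, camera_params
from scipy.spatial.transform import Rotation as R
def cam(n,obs=None):
    c=camera_params(n)
    if n=="wrist":
        T=np.eye(4);T[:3,:3]=R.from_quat(obs['orientation']).as_matrix();T[:3,3]=obs['position'];T=T@c['mount']
    else: T=c['T']
    return c['intrinsics'],c['distortion'],T
def ray(C,uv):
    K,D,T=C
    x,y=cv2.undistortPoints(np.array([[uv]],float),K,D)[0,0]
    return T[:3,3],T[:3,:3]@np.array([x,-y,-1.])
def atz(C,uv,z):
    o,d=ray(C,uv); return o+d*(z-o[2])/d[2]
def atd(C,uv,dep):
    o,d=ray(C,uv); return o+d*dep
def proj(C,P):
    K,D,T=C; p=(np.asarray(P,float).reshape(-1,3)-T[:3,3])@T[:3,:3]
    p=p*[1,-1,-1]
    return cv2.projectPoints(p,np.zeros(3),np.zeros(3),K,D)[0][:,0]
def tri(A):
    M=np.zeros((3,3));b=np.zeros(3)
    for C,uv in A:
        o,d=ray(C,uv);d=d/np.linalg.norm(d);P=np.eye(3)-np.outer(d,d);M+=P;b+=P@o
    X=np.linalg.solve(M,b)
    return X,[np.round(proj(C,X)[0]-uv,1) for C,uv in A]
E
python3 - <<'E'
import cv2,numpy as np
def crop(n,x0,y0,w,h,s,out):
    p=np.load(n+"0.npz")['p'][...,::-1]
    c=cv2.resize(p[y0:y0+h,x0:x0+w],None,fx=s,fy=s,interpolation=cv2.INTER_CUBIC)
    c=np.clip(c.astype(float)*(1.6 if n=="top" else 1),0,255).astype(np.uint8)
    for x in range(x0-x0%20+20,x0+w,20): cv2.putText(c,str(x),((x-x0)*s,10),0,.35,(255,255,255));cv2.line(c,((x-x0)*s,12),((x-x0)*s,18),(255,255,255))
    for y in range(y0-y0%20+20,y0+h,20): cv2.putText(c,str(y),(0,(y-y0)*s+4),0,.35,(255,255,255));cv2.line(c,(24,(y-y0)*s),(30,(y-y0)*s),(255,255,255))
    cv2.imwrite(out,c)
crop("top",110,170,210,130,3+0,"pics/topc.png")
crop("scene",290,225,150,200,3,"pics/scenec.png")
E
```

```text
(no output)
```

View pics/topc.png

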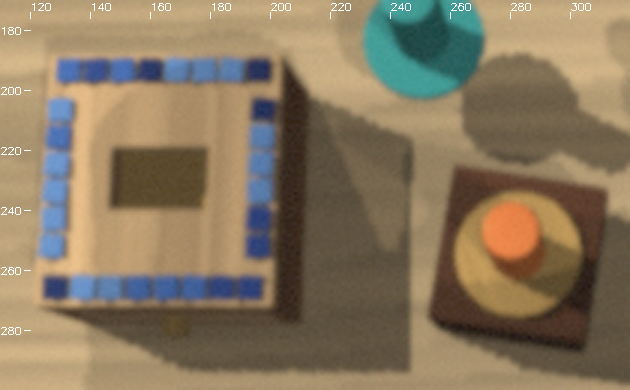

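View pics/scenec.png

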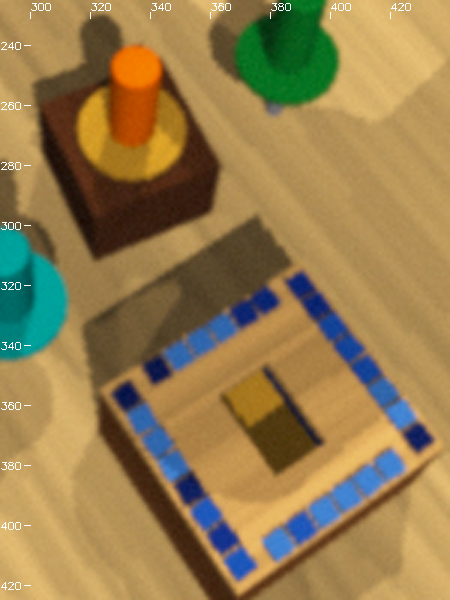

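Run:
```python
from h import *
S=cam("scene");T=cam("top")
dt=np.load("top0.npz")['d'];ds=np.load("scene0.npz")['d']
P=lambda n,a,b:print(n,*[np.round(q,4) if i==0 else q for i,q in enumerate(tri([(T,a),(S,b)]))], np.round(atd(T,a,dt[int(round(a[1])),int(round(a[0]))]),4),np.round(atd(S,b,ds[int(round(b[1])),int(round(b[0]))]),4))
P("slot",(162.5,229),(380.7,364.9))
P("handletop",(280.7,246.7),(335.3,247))
P("guard",(283,255),(334,269))
# corners
for a,b in [((146.7,219),(397.7,372.3)),((179,219),(382.3-.0,383)) ,((178.3,239),(364,357)),((146,239),(379,347.3))]: pass
for uv in [(146.7,219),(179,219),(178.3,239),(146,239)]: print(np.round(atz(T,uv,.08),4))
for uv in [(379,347.3),(397.7,372.3),(382.3,383),(364,357)]: print(np.round(atz(S,uv,.08),4))
# guard points / case top
for uv in [(267,255),(298,255),(283,270),(270,262)]: print('g',np.round(atd(T,uv,dt[uv[1],uv[0]]),4))
for uv in [(140,210),(185,210),(140,250),(185,250)]: print('c',np.round(atd(T,uv,dt[uv[1],uv[0]]),4))
```

```text
slot [0.5464 0.2322 0.0791] [array([-0.3,  0.3]), array([-0.4, -0.1])] [0.5567 0.2449 0.0327] [0.5328 0.2253 0.0322]
handletop [0.5072 0.0496 0.1393] [array([-0.3,  0.3]), array([-0.4, -0.1])] [0.5074 0.049  0.1407] [0.5076 0.0512 0.1417]
guard [0.5071 0.05   0.0649] [array([-0.4,  0.4]), array([-0.5, -0.1])] [0.4957 0.0458 0.1412] [0.5151 0.0616 0.0908]
[0.5625 0.2564 0.08  ]
[0.562  0.2068 0.08  ]
[0.5311 0.2067 0.08  ]
[0.5315 0.256  0.08  ]
[0.5315 0.2094 0.08  ]
[0.5317 0.2562 0.08  ]
[0.561  0.2559 0.08  ]
[0.5602 0.2088 0.08  ]
g [0.5066 0.0732 0.0729]
g [0.5066 0.0264 0.0707]
g [0.4839 0.0492 0.0704]
g [0.4964 0.0689 0.0696]
c [0.5767 0.2675 0.0799]
c [0.5759 0.1981 0.0802]
c [0.5143 0.2636 0.0822]
c [0.514  0.1958 0.0806]
```

```bash
cat >> h.py <<'E'
def need(tgt,yaw_x=0.0):
    """shift/turn in tool axes to bring TCP to tgt, tool down with tool x at yaw_x"""
    o=r.get_obs(); Q=R.from_quat(o['orientation'])
    W=R.from_matrix(np.array([[np.cos(yaw_x),np.sin(yaw_x),0],[np.sin(yaw_x),-np.cos(yaw_x),0],[0,0,-1]]).T.T)
    print("t",round(o['t'],2),"pos",np.round(o['position'],4),"grip",round(o['opening'],4),"F",np.round(o['wrist_force'],1))
    print("slide",np.round(Q.inv().apply(np.array(tgt)-o['position']),4),"rot",np.round((Q.inv()*W).as_rotvec(),4))
E
python3 -c "
from h import *
need([.507,.05,.40])"
```

```text
t 0.1 pos [ 0.2773 -0.5599  0.4041] grip 0.092 F [-0.4  1.   0.7]
slide [ 0.4765 -0.4446  0.0046] rot [-1.200e-03  3.000e-04  4.598e-01]
```

Call:
step_arm:
  commands:
    - {"grip": 1,"slide": [0.476,-0.444,0.004],"delta_rot": [0,0,0.46]}
    - {"grip": 1,"slide": [0.476,-0.444,0.004],"delta_rot": [0,0,0.46]}
    - {"grip": 1,"slide": [0.476,-0.444,0.004],"delta_rot": [0,0,0.46]}
    - {"grip": 1,"slide": [0.476,-0.444,0.004],"delta_rot": [0,0,0.46]}
    - {"grip": 1,"slide": [0.476,-0.444,0.004],"delta_rot": [0,0,0.46]}
  newtons: 50

```text
t: 0.6
position: [0.3652, -0.3256, 0.4029]
orientation: [1.0, -0.001, -0.0, -0.0]
wrist_force: [0.3, 0.4, 0.1]
opening: 0.0918
```

```bash
python3 -c "
from h import *
need([.507,.05,.40])"
```

```text
t 0.6 pos [ 0.3652 -0.3256  0.4029] grip 0.0918 F [0.3 0.4 0.1]
slide [ 0.1412 -0.3758  0.003 ] rot [-0.0003  0.0002 -0.0015]
```

Call:
step_arm:
  commands:
    - {"grip": 1,"slide": [0.141,-0.376,0.003],"delta_rot": [0,0,0]}
    - {"grip": 1,"slide": [0.141,-0.376,0.003],"delta_rot": [0,0,0]}
    - {"grip": 1,"slide": [0.141,-0.376,0.003],"delta_rot": [0,0,0]}
    - {"grip": 1,"slide": [0.141,-0.376,0.003],"delta_rot": [0,0,0]}
    - {"grip": 1,"slide": [0.141,-0.376,0.003],"delta_rot": [0,0,0]}

```text
t: 1.1
position: [0.453, -0.0914, 0.4013]
orientation: [1.0, -0.0, 0.0, 0.0]
wrist_force: [1.3, 0.0, 0.6]
opening: 0.0917
```

```bash
python3 -c "
from h import *
need([.507,.05,.40])"
```

```text
t 1.1 pos [ 0.453  -0.0914  0.4013] grip 0.0917 F [1.3 0.  0.6]
slide [ 0.0539 -0.1414  0.0013] rot [ 0.0001 -0.0001 -0.0003]
```

Call:
step_arm:
  commands:
    - {"grip": 1,"slide": [0.054,-0.141,0.001],"delta_rot": [0,0,0]}
    - {"grip": 1,"slide": [0.054,-0.141,0.001],"delta_rot": [0,0,0]}
    - {"grip": 1,"slide": [0.054,-0.141,0.001],"delta_rot": [0,0,0]}
    - {"grip": 1,"slide": [0.054,-0.141,0.001],"delta_rot": [0,0,0]}
    - {"grip": 1,"slide": [0.054,-0.141,0.001],"delta_rot": [0,0,0]}

```text
t: 1.6
position: [0.5069, 0.0487, 0.3998]
orientation: [1.0, 0.001, -0.001, 0.0]
wrist_force: [-0.4, 0.3, -0.3]
opening: 0.092
```

```bash
python3 -c "
from h import *
need([.507,.05,.277])
o=r.get_obs();p,d=grab_frame('wrist')
C=cam('wrist',o)
print('pred handletop',proj(C,[.507,.05,.140]),'guard',proj(C,[.507,.05,.071]))
for k,v in {'s':C}.items(): pass
cv2.imwrite('pics/w1.png',p[...,::-1]);np.savez('w1.npz',p=p,d=d)
import pickle;pickle.dump((C,o),open('w1.pkl','wb'))
"
```

```text
t 1.6 pos [0.5069 0.0487 0.3998] grip 0.092 F [-0.4  0.3 -0.3]
slide [ 0.0002 -0.0014  0.1228] rot [0.0004 0.0011 0.0027]
pred handletop [[315.6931808  249.32629456]] guard [[315.95050986 227.55891739]]
```

View pics/w1.png

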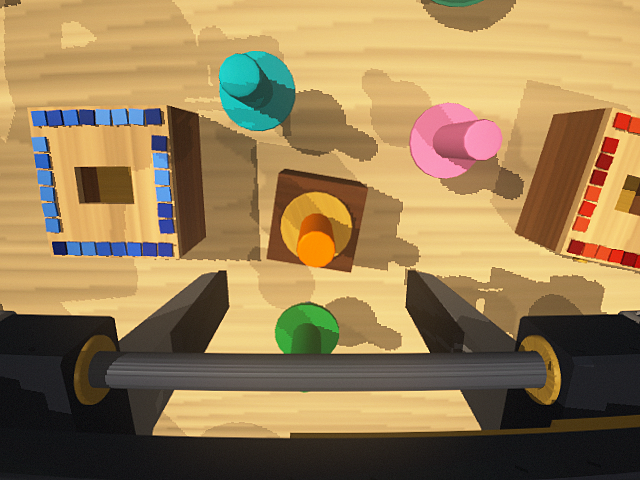

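The wrist view puts the handle top at about (316,249), against a predicted (315.7,249.3). The guard centre at about (316,229) also matches. The blue slot's corners are at about (75,167) to (134,204). I'll check the slot, then descend.

```bash
python3 -c "
from h import *
import pickle
C,o=pickle.load(open('w1.pkl','rb'))
print(proj(C,[.5465,.232,.08]))
S=cam('scene');T=cam('top')
for uv in [(75,167),(133,165.5),(134,204),(80,204)]: print(np.round(atz(C,uv,.08),4))
print(tri([(T,(162.5,229)),(S,(380.7,364.9)),(C,(105.5,185))]))
print(tri([(T,(280.7,246.7)),(S,(335.3,247)),(C,(316,249.3))]))
p=np.load('w1.npz')['p'][...,::-1]
cv2.imwrite('pics/w1c.png',cv2.resize(p[90:290,20:220],None,fx=3,fy=3,interpolation=cv2.INTER_CUBIC))
"
```

```text
[[103.66582345 184.64773535]]
[0.5618 0.2556 0.08  ]
[0.5624 0.2041 0.08  ]
[0.5296 0.2071 0.08  ]
[0.5299 0.256  0.08  ]
(array([0.54625192, 0.232043  , 0.07812387]), [array([-0.1,  0.5]), array([-0.5, -0.1]), array([-0.6, -0.3])])
(array([0.5070976, 0.0496746, 0.1395717]), [array([-0.4,  0.4]), array([-0.3, -0.2]), array([ 0.2, -0.3])])
```

View pics/w1c.png

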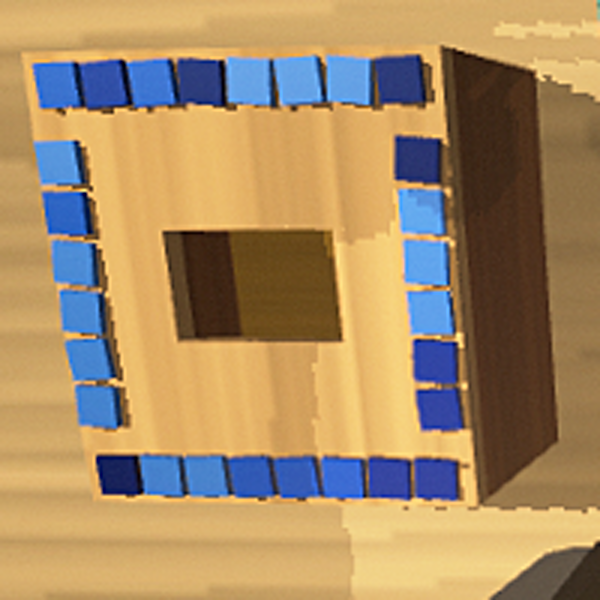

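Call:
step_arm:
  commands:
    - {"grip": 1,"slide": [0,-0.001,0.04],"delta_rot": [0,0,0]}
    - {"grip": 1,"slide": [0,-0.001,0.08],"delta_rot": [0,0,0]}
    - {"grip": 1,"slide": [0,-0.001,0.105],"delta_rot": [0,0,0]}
    - {"grip": 1,"slide": [0,-0.001,0.123],"delta_rot": [0,0,0]}
    - {"grip": 1,"slide": [0,-0.001,0.123],"delta_rot": [0,0,0]}

```text
t: 2.15
position: [0.5055, 0.0469, 0.2752]
orientation: [1.0, -0.001, -0.002, 0.0]
wrist_force: [0.0, -0.3, 1.4]
opening: 0.0919
```

```bash
python3 -c "
from h import *
need([.507,.0497,.277]);need([.507,.0497,.277])"
```

```text
t 2.15 pos [0.5055 0.0469 0.2752] grip 0.0919 F [ 0.  -0.3  1.4]
slide [ 0.0015 -0.0028 -0.0018] rot [ 0.0007  0.0049 -0.0023]
t 2.15 pos [0.5055 0.0469 0.2752] grip 0.0919 F [ 0.  -0.3  1.4]
slide [ 0.0015 -0.0028 -0.0018] rot [ 0.0007  0.0049 -0.0023]
```

Call:
step_arm:
  commands:
    - {"grip": 1,"slide": [0,0,0],"delta_rot": [0,0,0]}

```text
t: 2.25
position: [0.5068, 0.0475, 0.2776]
orientation: [1.0, -0.001, -0.0, 0.0]
wrist_force: [1.0, 0.8, 0.4]
opening: 0.092
```

```bash
python3 -c "
from h import *
need([.507,.0497,.277]);need([.507,.0497,.277])"
```

```text
t 2.25 pos [0.5068 0.0475 0.2776] grip 0.092 F [1.  0.8 0.4]
slide [ 0.0002 -0.0022  0.0006] rot [ 0.0002  0.0006 -0.0019]
t 2.25 pos [0.5068 0.0475 0.2776] grip 0.092 F [1.  0.8 0.4]
slide [ 0.0002 -0.0022  0.0006] rot [ 0.0002  0.0006 -0.0019]
```

Call:
step_arm:
  commands:
    - {"grip": 1,"slide": [0,-0.002,0],"delta_rot": [0,0,0]}
    - {"grip": 0.2,"slide": [0,-0.002,0],"delta_rot": [0,0,0]}
    - {"grip": 0.2,"slide": [0,-0.002,0],"delta_rot": [0,0,0]}
    - {"grip": 0.2,"slide": [0,-0.002,0],"delta_rot": [0,0,0]}
    - {"grip": 0.2,"slide": [0,-0.002,0],"delta_rot": [0,0,0]}
  newtons: 40

```text
t: 2.75
position: [0.507, 0.0507, 0.2775]
orientation: [1.0, 0.0, 0.0, -0.0]
wrist_force: [-0.5, -0.0, -0.3]
opening: 0.0618
```

Call:
step_arm:
  commands:
    - {"grip": 0.2,"slide": [0,0,0],"delta_rot": [0,0,0]}
    - {"grip": 0.2,"slide": [0,0,0],"delta_rot": [0,0,0]}
    - {"grip": 0.2,"slide": [0,0,0],"delta_rot": [0,0,0]}

```text
t: 3.05
position: [0.5069, 0.0506, 0.2772]
orientation: [1.0, -0.0, -0.0, 0.0]
wrist_force: [-0.0, 0.2, 0.0]
opening: 0.0378
```

Call:
step_arm:
  commands:
    - {"grip": 0.2,"slide": [0,0,0],"delta_rot": [0,0,0]}
    - {"grip": 0.2,"slide": [0,0,0],"delta_rot": [0,0,0]}
    - {"grip": 0.2,"slide": [0,0,0],"delta_rot": [0,0,0]}
    - {"grip": 0.2,"slide": [0,0,0],"delta_rot": [0,0,0]}

```text
t: 3.45
position: [0.5069, 0.0506, 0.2773]
orientation: [1.0, -0.0, -0.0, 0.0]
wrist_force: [-0.4, -0.5, -0.9]
opening: 0.0274
```

The jaws hold the handle at about 28 mm. Now lifting.

Call:
step_arm:
  commands:
    - {"grip": 0.2,"slide": [0,0,-0.02],"delta_rot": [0,0,0]}
    - {"grip": 0.2,"slide": [0,0,-0.05],"delta_rot": [0,0,0]}
    - {"grip": 0.2,"slide": [0,0,-0.09],"delta_rot": [0,0,0]}
    - {"grip": 0.2,"slide": [0,0,-0.12],"delta_rot": [0,0,0]}
    - {"grip": 0.2,"slide": [0,0,-0.12],"delta_rot": [0,0,0]}

```text
t: 3.95
position: [0.5081, 0.0508, 0.4012]
orientation: [1.0, -0.0, 0.003, -0.0]
wrist_force: [0.3, 0.2, -0.7]
opening: 0.0276
```

```bash
python3 -c "
from h import *
need([.5463,.232,.397])
p,d=grab_frame('scene'); cv2.imwrite('pics/s2.png',p[...,::-1])"
```

```text
t 3.95 pos [0.5081 0.0508 0.4012] grip 0.0276 F [ 0.3  0.2 -0.7]
slide [ 0.0382 -0.1812  0.0046] rot [-0.0008 -0.0068 -0.0002]
```

View pics/s2.png

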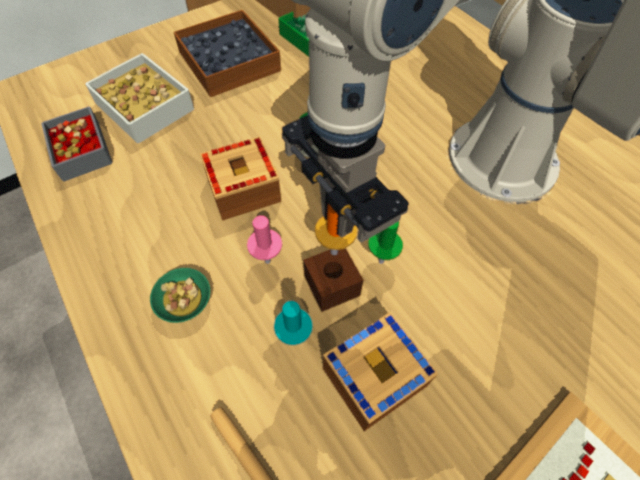

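The scene view shows the key lifted in the jaws, with its guard at about (336,232) and the stand hole empty at (332,270). Moving over the blue slot.

Call:
step_arm:
  commands:
    - {"grip": 0.2,"slide": [0.008,-0.036,0],"delta_rot": [0,0,0]}
    - {"grip": 0.2,"slide": [0.016,-0.08,0],"delta_rot": [0,0,0]}
    - {"grip": 0.2,"slide": [0.026,-0.125,0],"delta_rot": [0,0,0]}
    - {"grip": 0.2,"slide": [0.034,-0.16,0],"delta_rot": [0,0,0]}
    - {"grip": 0.2,"slide": [0.039,-0.181,0],"delta_rot": [0,0,0]}

```text
t: 4.5
position: [0.5458, 0.2339, 0.3952]
orientation: [1.0, 0.001, -0.001, 0.0]
wrist_force: [-0.2, 0.4, -1.6]
opening: 0.0273
```

Call:
step_arm:
  commands:
    - {"grip": 0.2,"slide": [0,0,0],"delta_rot": [0,0,0]}
    - {"grip": 0.2,"slide": [0,0,0],"delta_rot": [0,0,0]}

```text
t: 4.7
position: [0.5455, 0.2311, 0.3959]
orientation: [1.0, 0.0, -0.001, 0.001]
wrist_force: [-0.7, -0.5, -2.3]
opening: 0.0273
```

```bash
python3 -c "
from h import *
need([.5463,.232,.397])
o=r.get_obs()
p,d=grab_frame('scene'); cv2.imwrite('pics/s3.png',p[...,::-1]);cv2.imwrite('pics/s3c.png',cv2.resize(p[200:440,260:500,::-1],None,fx=2.5,fy=2.5,interpolation=cv2.INTER_CUBIC))
p,d=grab_frame('wrist'); cv2.imwrite('pics/w3.png',p[...,::-1])
S=cam('scene');W=cam('wrist',o)
g=o['position']-[0,0,.171]
for n,dz in (('grip',0),('guardunder',-.041),('tip',-.101)): print(n,proj(S,g+[0,0,dz]),proj(W,g+[0,0,dz]))
print(proj(W,[.5463,.232,.08]))
"
```

```text
t 4.7 pos [0.5455 0.2311 0.3959] grip 0.0273 F [-0.7 -0.5 -2.3]
slide [ 0.0008 -0.0009 -0.0011] rot [0.0015 0.0023 0.0006]
grip [[395.14238772 330.44553552]] [[317.53529942 303.06618141]]
guardunder [[390.33613013 341.31510463]] [[317.3320459  272.51588152]]
tip [[384.25528725 355.03503379]] [[317.14474869 244.39446881]]
[[316.04376616 229.71779923]]
```

View pics/s3c.png

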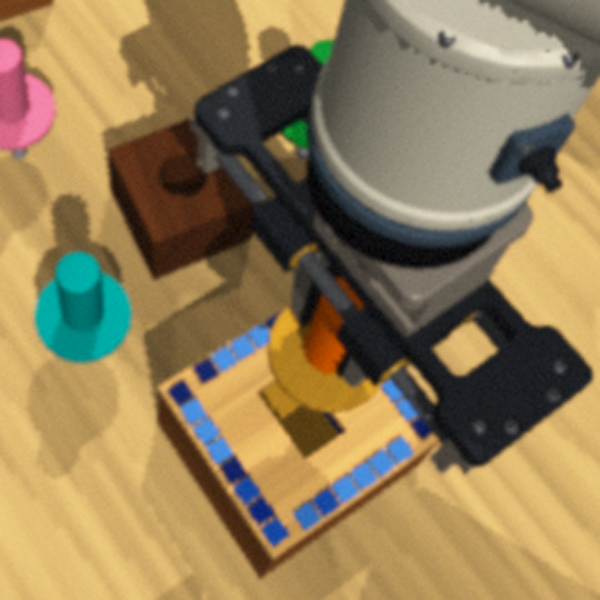

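View pics/w3.png

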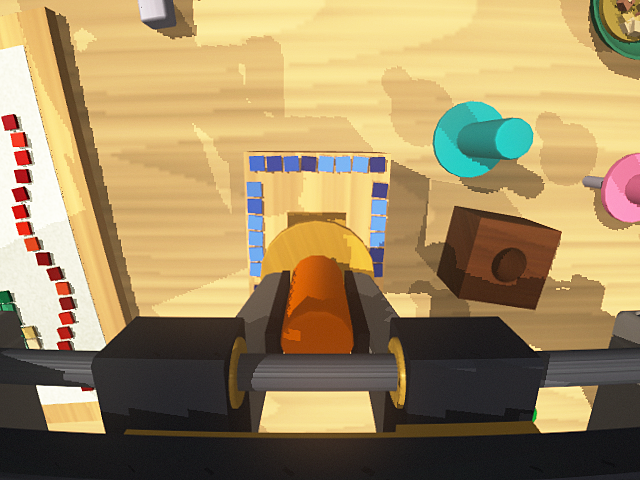

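The scene crop puts the guard centre at about (391,340), against a predicted (390.3,341.3). The wrist view has it centred over the slot column at about (317,270). The key hangs upright over the slot, so I'll lower the rod in.

Call:
step_arm:
  commands:
    - {"grip": 0.2,"slide": [0.001,-0.001,0.02],"delta_rot": [0,0,0]}
    - {"grip": 0.2,"slide": [0.001,-0.001,0.04],"delta_rot": [0,0,0]}
    - {"grip": 0.2,"slide": [0.001,-0.001,0.06],"delta_rot": [0,0,0]}
    - {"grip": 0.2,"slide": [0.001,-0.001,0.08],"delta_rot": [0,0,0]}
    - {"grip": 0.2,"slide": [0.001,-0.001,0.085],"delta_rot": [0,0,0]}
  newtons: 55

```text
t: 5.3
position: [0.5462, 0.2309, 0.3103]
orientation: [1.0, -0.001, -0.002, 0.001]
wrist_force: [-0.8, 0.6, -1.5]
opening: 0.0275
```

Call:
step_arm:
  commands:
    - {"grip": 0.2,"slide": [0,0,0],"delta_rot": [0,0,0]}
    - {"grip": 0.2,"slide": [0,0,0],"delta_rot": [0,0,0]}

```text
t: 5.5
position: [0.5474, 0.2322, 0.3133]
orientation: [1.0, -0.0, 0.001, -0.0]
wrist_force: [-0.4, 0.0, -2.2]
opening: 0.0276
```

```bash
python3 -c "
from h import *
need([.5463,.232,.292])
p,d=grab_frame('scene');cv2.imwrite('pics/s4c.png',cv2.resize(p[240:440,300:500,::-1],None,fx=3,fy=3,interpolation=cv2.INTER_CUBIC))
"
```

```text
t 5.5 pos [0.5474 0.2322 0.3133] grip 0.0276 F [-0.4  0.  -2.2]
slide [-0.0011  0.0002  0.0213] rot [-0.0004 -0.0011 -0.0009]
```

View pics/s4c.png

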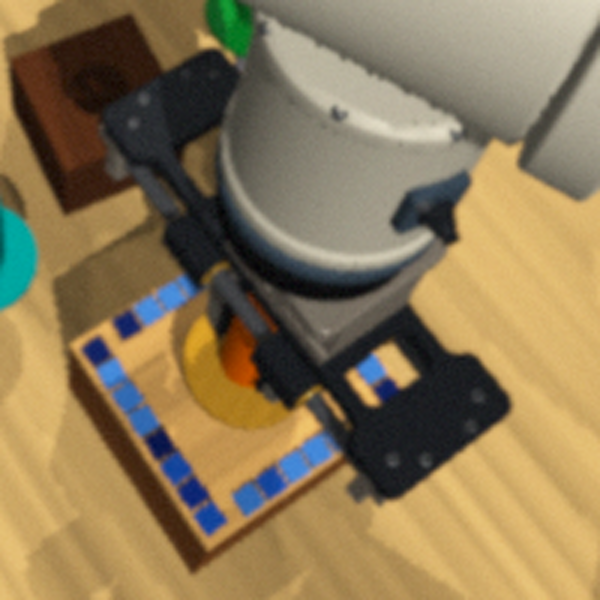

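The view shows the guard covering the slot at about (383,363) in full-image pixels, with the rod inside and no contact force. Now the slow push.

Call:
step_arm:
  commands:
    - {"grip": 0.2,"slide": [-0.001,0,0.003],"delta_rot": [0,0,0]}
    - {"grip": 0.2,"slide": [-0.001,0,0.006],"delta_rot": [0,0,0]}
    - {"grip": 0.2,"slide": [-0.001,0,0.009],"delta_rot": [0,0,0]}
    - {"grip": 0.2,"slide": [-0.001,0,0.012],"delta_rot": [0,0,0]}

```text
t: 5.95
position: [0.5462, 0.2327, 0.3008]
orientation: [1.0, -0.0, 0.0, -0.0]
wrist_force: [-0.9, -1.5, 7.3]
opening: 0.0273
```

Call:
step_arm:
  commands:
    - {"grip": 0.2,"slide": [0,0,0.003],"delta_rot": [0,0,0]}
    - {"grip": 0.2,"slide": [0,0,0.005],"delta_rot": [0,0,0]}
    - {"grip": 0.2,"slide": [0,0,0.005],"delta_rot": [0,0,0]}

```text
t: 6.25
position: [0.5461, 0.2327, 0.2955]
orientation: [1.0, 0.0, 0.0, -0.0]
wrist_force: [-1.1, -0.3, 2.6]
opening: 0.0273
```

Call:
step_arm:
  commands:
    - {"grip": 0.2,"slide": [0,0,0.001],"delta_rot": [0,0,0]}
    - {"grip": 0.2,"slide": [0,0,0.002],"delta_rot": [0,0,0]}
    - {"grip": 0.2,"slide": [0,0,0.003],"delta_rot": [0,0,0]}

```text
t: 6.55
position: [0.5461, 0.2327, 0.2928]
orientation: [1.0, -0.0, 0.0, -0.0]
wrist_force: [-0.9, -0.8, 6.3]
opening: 0.0271
```

Call:
step_arm:
  commands:
    - {"grip": 0.2,"slide": [0,0,0.001],"delta_rot": [0,0,0]}

```text
t: 6.65
position: [0.5462, 0.2327, 0.2923]
orientation: [1.0, -0.0, 0.0, -0.0]
wrist_force: [-6.1, -1.8, 19.3]
opening: 0.0271
```

Call:
step_arm:
  commands:
    - {"grip": 0.2,"slide": [0,0,0.001],"delta_rot": [0,0,0]}

```text
t: 6.75
position: [0.5462, 0.2327, 0.2922]
orientation: [1.0, -0.0, 0.0, -0.0]
wrist_force: [-9.7, -4.2, 29.4]
opening: 0.0273
```

The position stalls at z = 0.2922 while the force rises to 29 N, so the guard has seated. I'll relax the push, check, then release.

Call:
step_arm:
  commands:
    - {"grip": 0.2,"slide": [0,0,-0.002],"delta_rot": [0,0,0]}
    - {"grip": 0.2,"slide": [0,0,-0.002],"delta_rot": [0,0,0]}

```text
t: 6.95
position: [0.546, 0.2326, 0.2924]
orientation: [1.0, -0.0, 0.0, -0.0]
wrist_force: [0.4, -0.9, -1.3]
opening: 0.0275
```

```bash
python3 -c "
from h import *
need([.5463,.232,.292])
p,d=grab_frame('scene');cv2.imwrite('pics/s5c.png',cv2.resize(p[240:440,300:500,::-1],None,fx=3,fy=3,interpolation=cv2.INTER_CUBIC))
p,d=grab_frame('top');cv2.imwrite('pics/t5c.png',cv2.resize(np.clip(p[160:340,60:300,::-1]*1.6,0,255).astype(np.uint8),None,fx=3,fy=3,interpolation=cv2.INTER_CUBIC))
"
```

```text
t 6.95 pos [0.546  0.2326 0.2924] grip 0.0275 F [ 0.4 -0.9 -1.3]
slide [0.0003 0.0006 0.0004] rot [-0.0002 -0.0004 -0.0001]
```

View pics/s5c.png

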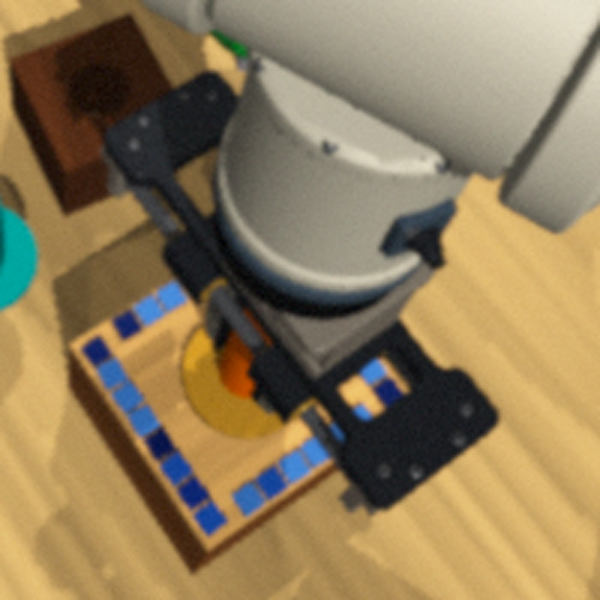

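View pics/t5c.png

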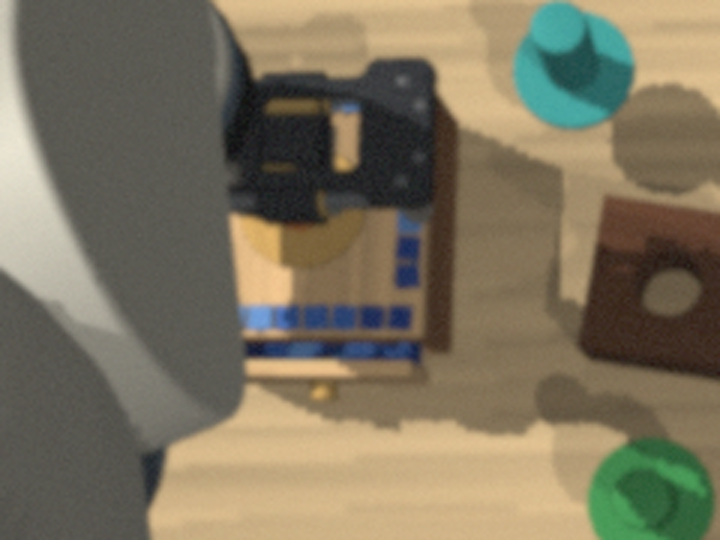

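The top crop shows the drawer out by a visible strip, around full-image pixels (140–200, 276–285), and the guard lies on the case top. I'll release.

Call:
step_arm:
  commands:
    - {"grip": 1,"slide": [0,0,0],"delta_rot": [0,0,0]}
    - {"grip": 1,"slide": [0,0,0],"delta_rot": [0,0,0]}
    - {"grip": 1,"slide": [0,0,0],"delta_rot": [0,0,0]}
    - {"grip": 1,"slide": [0,0,0],"delta_rot": [0,0,0]}
    - {"grip": 1,"slide": [0,0,0],"delta_rot": [0,0,0]}

```text
t: 7.55
position: [0.546, 0.2326, 0.2922]
orientation: [1.0, -0.0, -0.0, 0.0]
wrist_force: [-0.3, -0.3, 0.9]
opening: 0.065
```

Call:
step_arm:
  commands:
    - {"grip": 1,"slide": [0,0,0],"delta_rot": [0,0,0]}
    - {"grip": 1,"slide": [0,0,0],"delta_rot": [0,0,0]}
    - {"grip": 1,"slide": [0,0,0],"delta_rot": [0,0,0]}

```text
t: 7.85
position: [0.546, 0.2326, 0.2923]
orientation: [1.0, -0.0, 0.0, -0.0]
wrist_force: [-0.7, 0.4, 0.5]
opening: 0.0891
```

Call:
step_arm:
  commands:
    - {"grip": 1,"slide": [0,0,-0.02],"delta_rot": [0,0,0]}
    - {"grip": 1,"slide": [0,0,-0.06],"delta_rot": [0,0,0]}
    - {"grip": 1,"slide": [0,0,-0.1],"delta_rot": [0,0,0]}
    - {"grip": 1,"slide": [0,0,-0.13],"delta_rot": [0,0,0]}
    - {"grip": 1,"slide": [0,0,-0.13],"delta_rot": [0,0,0]}

```text
t: 8.35
position: [0.547, 0.233, 0.4271]
orientation: [1.0, -0.0, 0.004, -0.002]
wrist_force: [-0.2, -0.3, -0.5]
opening: 0.0918
```

Call:
step_arm:
  commands:
    - {"grip": 1,"slide": [0,0.04,0],"delta_rot": [0,0,0]}
    - {"grip": 1,"slide": [0,0.09,0],"delta_rot": [0,0,0]}
    - {"grip": 1,"slide": [0,0.14,0],"delta_rot": [0,0,0]}
    - {"grip": 1,"slide": [0,0.19,0],"delta_rot": [0,0,0]}
    - {"grip": 1,"slide": [0,0.22,0],"delta_rot": [0,0,0]}

```text
t: 8.85
position: [0.5453, 0.0097, 0.4215]
orientation: [1.0, -0.001, -0.001, 0.0]
wrist_force: [0.9, 0.8, -0.3]
opening: 0.0921
```

```bash
python3 -c "
from h import *
o=r.get_obs();print(o['t'],o['position'],o['wrist_force'])
for n in ('scene','top'):
  p,d=grab_frame(n);cv2.imwrite('pics/'+n+'6.png',p[...,::-1]);np.savez(n+'6.npz',p=p,d=d)
  x,y=(300,230) if n=='scene' else (90,150)
  cv2.imwrite('pics/'+n+'6c.png',cv2.resize(p[y:y+200,x:x+200,::-1],None,fx=3,fy=3,interpolation=cv2.INTER_CUBIC))
"
```

```text
8.85 [0.5452505  0.00974981 0.42151142] [ 0.88186269  0.84798682 -0.29387756]
```

View pics/scene6c.png

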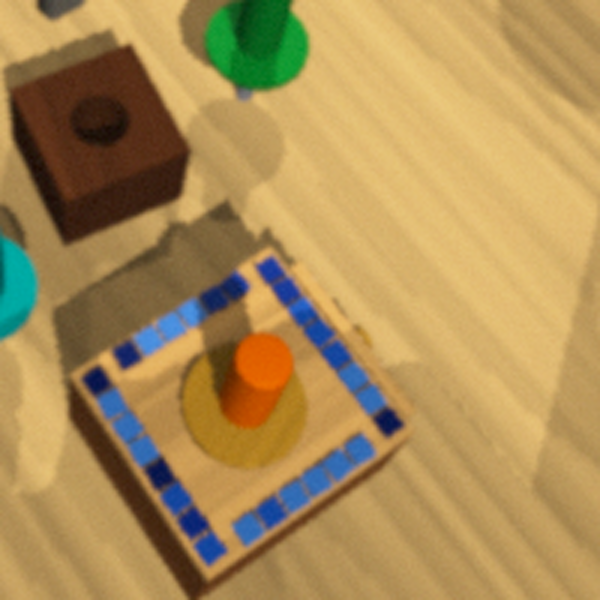

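View pics/top6c.png

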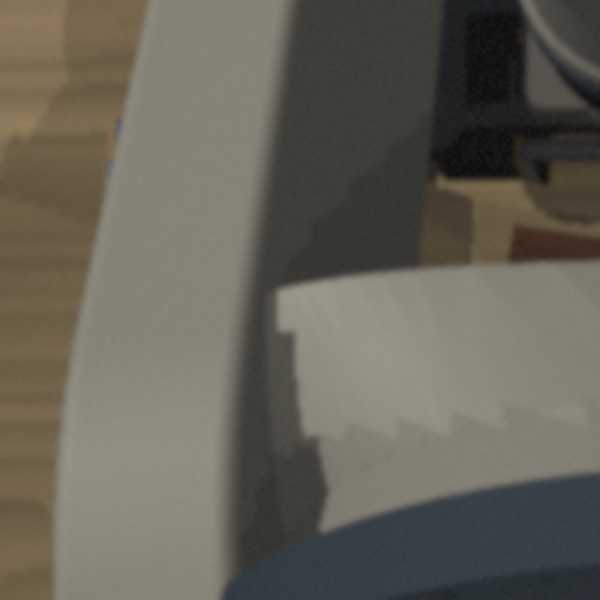

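The scene shows the key standing in the slot, released: handle top at about (388,351), guard at about (382,365). The arm hides the top view, so I'll move clear for one last check.

Call:
step_arm:
  commands:
    - {"grip": 1,"slide": [-0.03,0.05,0],"delta_rot": [0,0,0]}
    - {"grip": 1,"slide": [-0.06,0.1,0],"delta_rot": [0,0,0]}
    - {"grip": 1,"slide": [-0.09,0.15,0],"delta_rot": [0,0,0]}
    - {"grip": 1,"slide": [-0.12,0.2,0],"delta_rot": [0,0,0]}
    - {"grip": 1,"slide": [-0.15,0.25,0],"delta_rot": [0,0,0]}

```text
t: 9.45
position: [0.4162, -0.2023, 0.4219]
orientation: [1.0, 0.0, -0.0, -0.0]
wrist_force: [0.1, 0.2, 0.5]
opening: 0.0919
```

Call:
step_arm:
  commands:
    - {"grip": 1,"slide": [0,0.05,0],"delta_rot": [0,0,0]}
    - {"grip": 1,"slide": [0,0.1,0],"delta_rot": [0,0,0]}
    - {"grip": 1,"slide": [0,0.13,0],"delta_rot": [0,0,0]}
    - {"grip": 1,"slide": [0,0.13,0],"delta_rot": [0,0,0]}
    - {"grip": 1,"slide": [0,0.13,0],"delta_rot": [0,0,0]}

```text
t: 9.95
position: [0.4173, -0.3314, 0.4214]
orientation: [1.0, -0.001, -0.001, -0.001]
wrist_force: [-0.8, 0.5, 0.5]
opening: 0.0919
```

```bash
python3 -c "
from h import *
o=r.get_obs();print(o['t'],o['position'],o['wrist_force'])
for n in ('top',):
  p,d=grab_frame(n);cv2.imwrite('pics/'+n+'7.png',p[...,::-1]);np.savez(n+'7.npz',p=p,d=d)
  cv2.imwrite('pics/'+n+'7c.png',cv2.resize(np.clip(p[160:320,90:250,::-1]*1.6,0,255).astype(np.uint8),None,fx=3.5,fy=3.5,interpolation=cv2.INTER_CUBIC))
S=cam('scene');T=cam('top')
for P in ([.5463,.2323,.086],[.5463,.2323,.156]): print(proj(S,P),proj(T,P))
"
```

```text
9.95 [ 0.41730055 -0.33138848  0.42140382] [-0.82275878  0.53180664  0.51280789]
[[380.95829314 363.51171932]] [[160.82966433 228.44763218]]
[[387.45872637 348.97191245]] [[146.78222183 218.00595607]]
```

View pics/top7c.png

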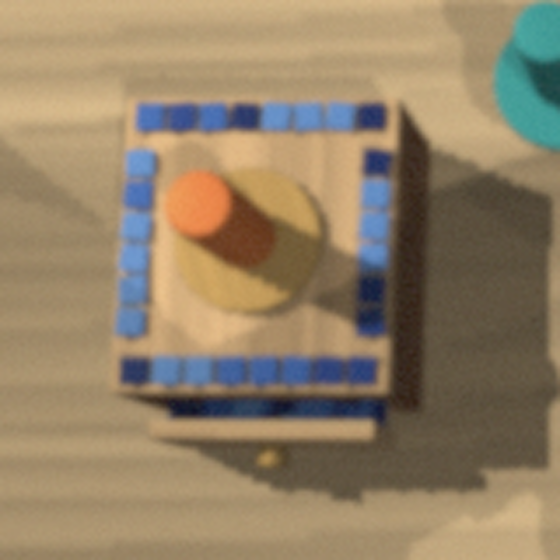

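View pics/top7.png

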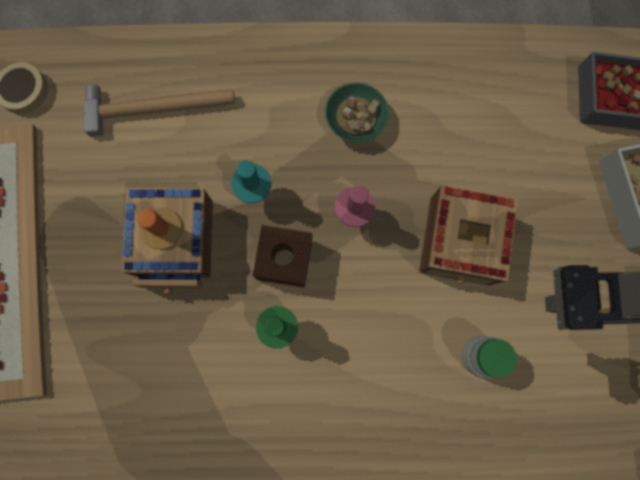

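In the top view the handle top is at about (147,218) and the guard at about (161,228.6). Both match the positions predicted for an upright, seated key. The drawer is ajar, the red case is unchanged and the gripper is clear.

```bash
python3 -c "
from rig import ticket
print(ticket.job_done())"
```

```text
the job is handed in; nothing more can be done
None
```

The orange key is standing upright in the blue case's slot with its guard seated, and the drawer has sprung ajar. I handed the job in at about 10 s; no verdict is reported.

**Push:** The tab gave way at about 7 N. The guard then seated with the TCP at z = 0.292 m, as expected. The force peaked at 29 N there, with about 10 N sideways. I eased off before letting go.

**Last checks:**
- **Key position:** in the top view the handle top and guard are within 1 px of where an upright, seated key at the slot centre should appear.
- **Scene view:** the match here is looser. The handle top, read by eye, is about 2 px off, roughly 2–3 mm.
- **Drawer:** it is clearly out in the top view. I inferred the tab's travel from this and from the guard seating, since the joint value can't be read.
- **Red case and gripper:** the red case looks unchanged and the arm never came near its latch. The gripper is open and well clear of everything.

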